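# Shear the top headstock blank onto the sanding bed

### The job

Slide the top (pale) headstock blank sideways off the stack and onto the sanding bed next to it, then push it home so that it lies flat and square against both the yellow end stop and the aluminium back fence. Slide it rather than lifting it, push gently, do not touch the lamp above, and leave the two blanks beneath and the sander, glue bottle and cork block around where they are; finish with the gripper clear of everything.

Things in the scene. Friction and masses are not known exactly. Their poses are not given: they have to be found in the camera images.
- home (a point): Where the top blank's centre must end up, 48 mm above the bench, 7 mm above the sanding bed's top. Its axes are the fixed station's, whose place and heading vary: z up; x away from the robot, towards the back fence; y towards the end stop (to the robot's left, apart from the heading), so the stack lies on the -y side. All offsets below are in these axes, mm.
- station: Fixed station: black base board (15 thick, x -115 to 155, y -165 to 155) carrying the stack and, beside it, the sanding bed: a green block with flat top 41 above the bench, x -100 to 135, y 0 to 150. Numbers are from this origin, which is on the bench, 20 in -x, 80 in -y and 48 in -z from home. Stop and fence are rigid: a push of 5 to 15 N seats the blank; contact forces over 70 N count as rough.
- back_fence (a point): Middle of the top edge of the aluminium back fence's face, which looks to -x: 90 in +x from home, running along y for 145, rising 10 above the bed top. Rigid.
- end_stop (a point): Middle of the top edge of the yellow end stop's face, which looks to -y (to the stack): 50 in +y from home, running along x for 190, rising 10 above the bed top. Rigid.
- top_blank_center (a point): Centre of the top blank: pale wood, 180 x 100 x 14 mm (x, y, z), 0.12 to 0.24 kg, red wax on the +x and -x ends, too wide to grip. At the start within 8 degrees of the station's axes, about 158 (give or take 16) in -y from home and 8 to 38 in -x, its underside 2 above the bed top; up to 55 of open gap between stack and bed, which it can slide across.
- middle_blank_center (a point): Centre of the middle blank: dark wood, red ends, same size, right under the top one but laid a little askew (3 mm, 2 degrees). Held only by friction; it must stay within 8 mm. So what pushes the top blank's 14 mm high edge has to stay above this blank's upper face (7 mm over this point).
- bottom_blank_center (a point): Centre of the bottom blank: mid-brown wood, red ends, same size, loose on the black base board. It must stay within 8 mm.
- lamp: Lamp fixed over the station; not to be touched. Same origin and axes as station; from there the panel spans x -55 to 45, y -140 to 140, underside 213 above the bench, 25 thick, on two 14 mm posts at x 143, y -120 and 120. About 156 clear above the top blank: an upright tool cannot reach the middle of its long sides, one leaning back to the robot by 40 to 45 degrees can.
- sander: Bystander: yellow and black round sander, 128 mm wide, 110 tall, loose on the bench; origin under its centre. Leave alone.
- glue: Bystander: white glue bottle with orange cap, 64 mm wide, 150 tall, loose; origin under its centre. Leave alone.
- block: Bystander: cork sanding block 120 x 65 x 35 mm, loose; origin under its centre. Leave alone.
Mind the look-alikes: they are no part of the job. Of the things shaped like the part that bears top_blank_center, the wooden one is meant.

How it is judged:
By the outcome, as a careful person would: the job done as asked, in the order asked, and still so for the second after the job is handed in, with the robot touching nothing.
It also fails if it takes over 72 s, if anything falls off the work surface, if the arm or the gripper's body presses on something with over 40 N, if the wrist force passes 120 N, or if a joint passes its speed limit or range.

### The arm

A 6-joint arm with a two-finger parallel gripper is mounted at the origin on the work surface. World frame = base frame: x ahead of the robot, y to its left, z up, the work surface at z = 0. Lengths are in m, angles in rad, forces in N, time in s.
With the tool pointing down it reaches from about 0.3 to 0.875 m from the base axis. Payload 6.4 kg.
Tool frame: the origin (TCP) lies at the very end of the fingers, on their centre line; the grasp point (between the pads) lies 19 mm behind it; z points along the fingers, y is the line along which they close (so a half turn about z gives the same grasp; the last joint's range is limited). The gripper opens to 85 mm and grips with 20 to 120 N. Pads are 22 mm wide; open, the fingers measure 114 mm over their backs; the gripper's body (76 mm by 85 mm) begins 54 mm behind the grasp point. The pads swing forward as they close: fully open they stand 13 mm farther back than shut.
Start: joints at [-1.333, 0.181, 1.607, -0, 1.354, -0.206], TCP at [0.247, -0.519, 0.231] pointing down, gripper open.
Joint ranges: [-2.99, 2.99], [-0.89, 2.07], [0.3, 2.58], [-1.14, 4.28], [0, 2.63], [-3.12, 3.12]. Speed limits (rad/s): [2.57, 2.57, 3.01, 3.14, 3.14, 3.14].

### API

Orientations are given as a unit quaternion [x, y, z, w].
In Python, from cell import get_state, grab_frame, hand_in gives the robot as it stands.
- The arm moves only by the shell command python3 -m handwheel 'ROWS' [FORCE]. ROWS is text: rows parted by semicolons, each of 7 numbers parted by spaces: the turn, a rotation vector about the tool's x, y, z in rad, then the shift along the tool's x, y, z in m, then the finger opening in m, from 0 to 0.0854. In form: ax ay az dx dy dz fingers; .... A call has 1 to 12 rows; each row is the pose to reach, as a shift and turn from the pose commanded when the call began, along the tool's axes at that moment; what a row does not reach only later rows make up. A row lasts 1/10 s, in which the tool goes at most 50 mm and 8.59 degrees, less where a joint would pass 70% of its speed; a pose out of reach is approached as far as the arm can. A call with a gripper value outside its range is refused whole. The fingers move at their own pace and stop on an object; FORCE is the grip in N (left out, the last holds). Time passes only in rows, so rows that repeat a pose let the fingers close. It gives the time, the measured TCP pose, the force, the opening and the grip force at its end, in the units of the state.
- get_state(): the state, without advancing time (a new reading comes with each control period).
- grab_frame(name): name is "scene" or "top"; returns a dict with "color" (480x640x3 uint8, red, green, blue), "fx", "fy", "cx", "cy" (pixels), "xyz" and "rotation" of the camera in the world. Camera axes: x right, y down, z forward; pixel columns grow to the right and rows downward; lengths in m; the calibration is good to about 2 mm. A picture is of the moment at which its call begins. There is no depth.
- hand_in(): hands the job in; it is judged then, once.
The state is a dict: "clock": time; "joint_positions": joint angles; "qd": joint speeds; "tau": joint torques, N m; "eef_pos": TCP position; "orientation": TCP orientation; "wrist_force": force on the tool from outside, world axes, zero at the start; "moment": the same for the moment, N m; "grip_width": opening from 0.0 (shut) to 1.0 (fully open); "gripper_force": force on a finger pad.
Only numpy, scipy, OpenCV 4.12 (cv2) and the standard library are available. Lean on these libraries where they do the work, as an engineer would, in place of code of your own. Each camera call takes 0.05 s, during which the arm holds its last target. There are 200 camera calls.

## Working session

There is one attempt and no reset: what is moved stays moved. The work goes in short steps, Python scripts to look and compute and a shell command to move; the robot and the scene stay as the last step left them, time stands still between calls to the robot, and variables do not carry over. Pictures are saved under pics/ and viewed, at most 13 in all, crops included, and the job is handed in when it is done.

```bash
ls; mkdir -p pics
python3 - <<'E'
from cell import *
import cv2,numpy as np
for n in("scene","top"):
    f=grab_frame(n);cv2.imwrite(f"pics/{n}0.png",f["color"][:,:,::-1])
    print(n,f["fx"],f["fy"],f["cx"],f["cy"],np.round(f["xyz"],4).tolist(),np.round(f["rotation"],4).tolist())
s=get_state();print(s)
E
```

```text
pics
scene 497.82590097385554 497.82590097385554 323.37102106941825 245.17492252645008 [1.1059, -0.7728, 0.6774] [0.8188, 0.2987, -0.1541, -0.4653]
top 462.9333703379678 462.9333703379678 317.6519949169778 242.4394928800531 [0.2757, 0.0126, 1.0401] [-0.6702, 0.7334, -0.0861, 0.0741]
{'clock': 0.1, 'joint_positions': array([-1.33329745e+00,  1.81492138e-01,  1.60789550e+00,  5.53208786e-06,
        1.35379469e+00, -2.06310282e-01]), 'qd': array([ 5.47701667e-04, -2.45002024e-03, -1.03093236e-03, -1.93477929e-03,
       -6.71532914e-04,  1.08042357e-05]), 'tau': array([ 4.96084740e-04, -4.45877337e+01, -3.52237844e+01, -3.48734948e-04,
        4.13604837e-03, -8.91985621e-06]), 'eef_pos': array([ 0.24678933, -0.5188032 ,  0.23046601]), 'orientation': array([ 9.75479867e-01,  2.20087250e-01, -9.69405480e-06, -7.94782570e-04]), 'wrist_force': array([ 0.67515764,  1.53716816, -0.0152076 ]), 'moment': array([-0.01367203, -0.00609932,  0.01490551]), 'gripper_force': 0.0, 'grip_width': 0.998415220719947}
```

View pics/scene0.png

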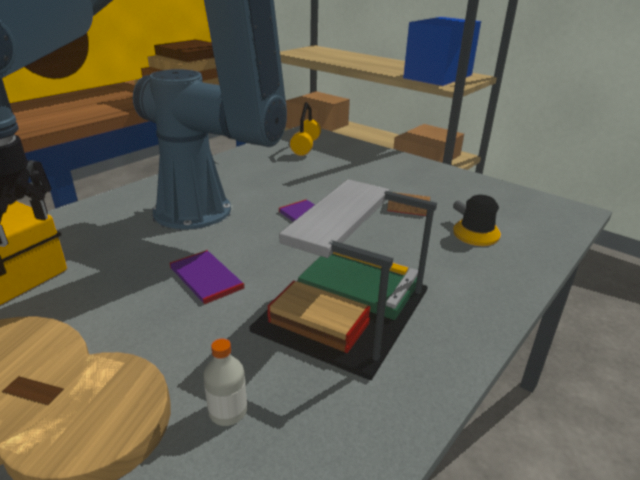

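View pics/top0.png

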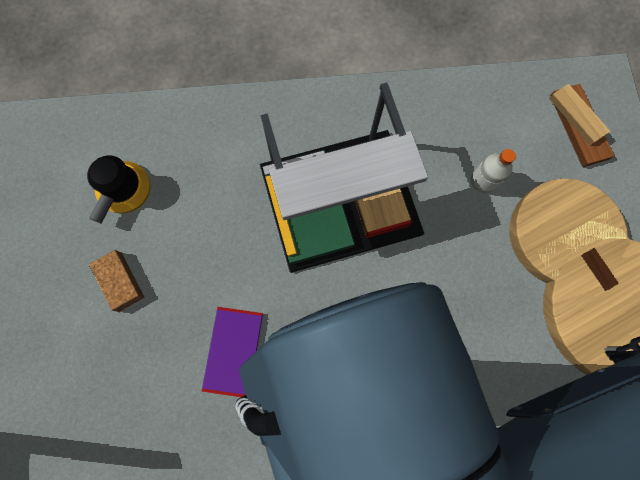

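The top view shows the station around (345,200): yellow stop at (282,215), green bed at (322,232), stack at (384,212), and the lamp covering the middle. The scene view shows the pale top blank at (325,305), the fence at (402,288), the bottle at (225,385) and the sander at (478,225).

Things that could be taken for the top blank:
- pale blank on the stack, scene (325,305) / top (384,212)
- purple panels, scene (207,275) and (297,210)
- loose wood pieces, top (580,115)
- guitar body, scene (80,400)

I choose the pale wooden one on the stack and check it in a close crop.

Run:
```python
import cv2,numpy as np
a=cv2.imread("pics/scene0.png")[225:385,235:445];b=cv2.imread("pics/top0.png")[120:280,250:440]
cv2.imwrite("pics/c0.png",np.hstack([cv2.resize(a,(399*1,304),interpolation=2),]))
A=cv2.resize(a,None,fx=3.5,fy=3.5,interpolation=2);cv2.imwrite("pics/cs.png",A)
B=cv2.resize(b,None,fx=3.5,fy=3.5,interpolation=2);cv2.imwrite("pics/ct.png",B)
```

```text
(no output)
```

View pics/cs.png

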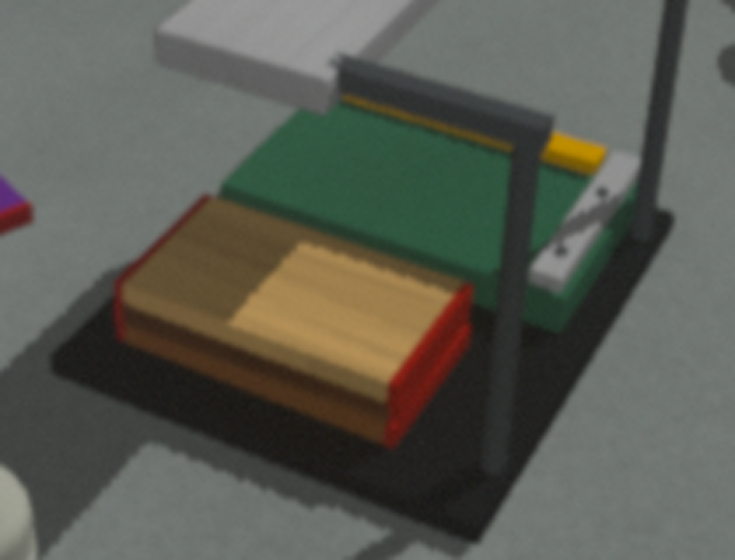

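View pics/ct.png

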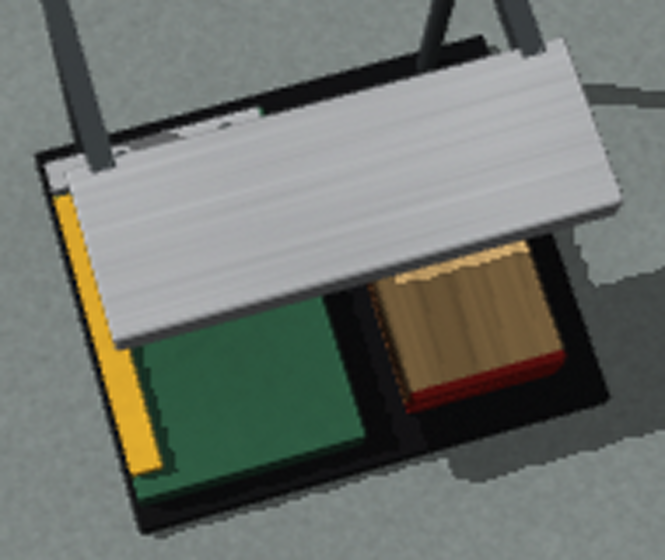

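The crops confirm it: pale top blank with red ends, scene-crop corners (210,197), (120,288), (388,388), (472,287). The base board and bed corners are visible too, so I cast rays through those.

```bash
cat > h.py <<'E'
from cell import *
import numpy as np
from scipy.spatial.transform import Rotation as R
from scipy.optimize import least_squares
CAM={"scene":(497.826,323.371,245.175,[1.1059,-.7728,.6774],[.8188,.2987,-.1541,-.4653]),
"top":(462.933,317.652,242.439,[.2757,.0126,1.0401],[-.6702,.7334,-.0861,.0741])}
def ray(n,u,v,z):
    f,cx,cy,p,q=CAM[n];d=R.from_quat(q).apply([(u-cx)/f,(v-cy)/f,1]);p=np.array(p);return p+d*(z-p[2])/d[2]
def proj(n,P):
    f,cx,cy,p,q=CAM[n];c=R.from_quat(q).inv().apply(np.array(P)-p);return f*c[:2]/c[2]+[cx,cy]
crop=lambda n,u,v:(u/3.5+(235 if n=="scene" else 250)-.35,v/3.5+(225 if n=="scene" else 120)-.35)
E
python3 - <<'E'
from h import *
# view, crop px, station point (mm)
O=[("top",145,533,-115,155,0),("top",609,398,-115,-165,0),("top",38,155,155,155,15),("top",365,437,-100,0,41),("top",160,470,-75,130,51),
("scene",52,358,-115,-165,15),("scene",476,535,155,-165,8),("scene",672,215,155,155,15),("scene",222,187,-100,0,41)]
P={n:np.array([ray(n2,*crop(n2,u,v),z/1e3)[:2] for n2,u,v,x,y,z in O if n2==n or n=="all"]) for n in("top","scene","all")}
for n in P:
    S=np.array([[x,y] for n2,u,v,x,y,z in O if n2==n or n=="all"])/1e3
    def res(p):
        c,s=np.cos(p[2]),np.sin(p[2]);return (S@np.array([[c,s],[-s,c]])+p[:2]-P[n])
    r=least_squares(lambda p:res(p).ravel(),[.5,-.1,0]);print(n,r.x.round(4),np.degrees(r.x[2]).round(2));print((res(r.x)*1e3).round(1).tolist())
p=r.x;c,s=np.cos(p[2]),np.sin(p[2]);M=np.array([[c,-s],[s,c]])
for n,u,v in [("scene",210,197),("scene",120,286),("scene",388,388),("scene",472,287),("top",410,393),("top",563,352)]:
    w=ray(n,*crop(n,u,v),.057)[:2];print(n,w.round(4),((w-p[:2])@M*1e3).round(1))
E
```

```text
top [ 0.5911 -0.0779  0.2024] 11.6
[[-4.6, 0.7], [-3.0, 0.5], [-1.5, 3.6], [-0.6, -3.3], [9.6, -1.5]]
scene [ 0.5978 -0.0788  0.1924] 11.03
[[-2.0, -1.4], [3.9, -2.2], [1.4, 3.7], [-3.3, -0.1]]
all [ 0.5939 -0.0785  0.2008] 11.51
[[-1.6, 0.3], [-0.5, 0.1], [1.6, 2.8], [2.2, -3.7], [12.5, -2.0], [-4.3, -1.7], [1.1, -0.3], [-4.0, 5.0], [-7.1, -0.5]]
scene [ 0.5197 -0.1276] [-82.5 -33.3]
scene [ 0.5396 -0.2258] [ -82.6 -133.5]
scene [ 0.7067 -0.1945] [  87.4 -136.2]
scene [ 0.6914 -0.0945] [ 92.3 -35.2]
top [ 0.5158 -0.1241] [-85.6 -29.2]
top [ 0.5337 -0.2233] [ -87.9 -130. ]
```

```bash
cat >> h.py <<'E'
ST=np.array([.595,-.0785]);YAW=np.radians(11.4)
def w(x,y,z): # station mm -> world m
    c,s=np.cos(YAW),np.sin(YAW);return np.array([ST[0]+(c*x-s*y)/1e3,ST[1]+(s*x+c*y)/1e3,z/1e3])
def st(P):
    c,s=np.cos(YAW),np.sin(YAW);d=(np.array(P)[:2]-ST)*1e3;return np.array([c*d[0]+s*d[1],-s*d[0]+c*d[1],P[2]*1e3])
def ori(lean,yaw=0): # tool z down, leaning back; yaw about station z, degrees
    a=np.radians(lean);return R.from_euler("z",YAW+np.radians(yaw))*R.from_matrix(np.array([[np.cos(a),0,np.sin(a)],[0,-1,0],[np.sin(a),0,-np.cos(a)]]))
def row(x,y,z,lean,yaw=0,frm=None):
    s=get_state();p,q=(s["eef_pos"],R.from_quat(s["orientation"])) if frm is None else frm
    T=w(x,y,z);o=ori(lean,yaw);print("row",(q.inv()*o).as_rotvec().round(3),q.inv().apply(T-p).round(4),"world",T.round(3));return T,o
def where():
    s=get_state();q=R.from_quat(s["orientation"]);rel=(R.from_euler("z",-YAW)*q).as_matrix()
    print("t",round(s["clock"],2),"st",st(s["eef_pos"]).round(1),"toolx",rel[:,0].round(3),"F st",R.from_euler("z",-YAW).apply(s["wrist_force"]).round(1),"grip",round(s["grip_width"],2),"q",s["joint_positions"].round(2))
E
python3 - <<'E'
from h import *
for n,u,v,z in [("scene",228,415,.0),("scene",221,350,.145),("top",508,156,.15),("top",488,183,.0)]: P=ray(n,u,v,z);print(P.round(3),st(P).round(0))
where()
# waypoints: above approach, then beside blank
for a in [(-150,-190,230,42),(-10,-175,100,42),(-10,-170,54,42)]:
    row(*a); row(*a[:4],frm=(w(-150,-190,230),ori(42)))
E
```

```text
[ 0.64  -0.427  0.   ] [ -25. -351.    0.]
[ 0.64  -0.427  0.145] [ -25. -350.  145.]
[ 0.628 -0.421  0.15 ] [ -35. -342.  150.]
[ 0.624 -0.434  0.   ] [ -42. -354.    0.]
t 0.1 st [-428.4 -362.8  230.5] toolx [0.97  0.242 0.   ] F st [ 1.   1.4 -0. ] grip 1.0 q [-1.33  0.18  1.61  0.    1.35 -0.21]
row [-0.091  0.729  0.233] [ 0.312  -0.1002  0.0007] world [ 0.486 -0.294  0.23 ]
row [0. 0. 0.] [0. 0. 0.] world [ 0.486 -0.294  0.23 ]
row [-0.091  0.729  0.233] [ 0.4514 -0.0806  0.1307] world [ 0.62  -0.252  0.1  ]
row [0. 0. 0.] [ 0.0171 -0.015   0.1903] world [ 0.62  -0.252  0.1  ]
row [-0.091  0.729  0.233] [ 0.4526 -0.0854  0.1767] world [ 0.619 -0.247  0.054]
row [0. 0. 0.] [-0.0137 -0.02    0.2245] world [ 0.619 -0.247  0.054]
```

```bash
python3 -m handwheel '-0.097 0.78 0.233 0.312 -0.1 0 0;-0.097 0.78 0.233 0.312 -0.1 0 0;-0.097 0.78 0.233 0.312 -0.1 0 0;-0.097 0.78 0.233 0.312 -0.1 0 0;-0.097 0.78 0.233 0.312 -0.1 0 0;-0.097 0.78 0.233 0.312 -0.1 0 0;-0.097 0.78 0.233 0.312 -0.1 0 0;-0.097 0.78 0.233 0.312 -0.1 0 0;-0.097 0.78 0.233 0.312 -0.1 0 0;-0.097 0.78 0.233 0.312 -0.1 0 0;-0.097 0.78 0.233 0.312 -0.1 0 0;-0.097 0.78 0.233 0.312 -0.1 0 0' 20
python3 - <<'E'
from h import *
where()
row(10,-180,90,45);row(10,-172,54,45)
E
```

```text
clock: 1.3
eef_pos: [0.4854, -0.296, 0.2314]
orientation: [0.92, 0.091, 0.38, -0.037]
wrist_force: [-0.0, 0.0, 0.6]
grip_width: 0.001
gripper_force: 0.0
t 1.3 st [-150.5 -191.5  231.4] toolx [ 0.708 -0.001  0.706] F st [-0.   0.1  0.6] grip 0.0 q [-1.19 -0.04  2.04  0.87  1.14 -0.2 ]
row [ 0.002  0.001 -0.001] [ 0.0138 -0.012   0.2134] world [ 0.64  -0.253  0.09 ]
row [ 0.002  0.001 -0.001] [-0.0117 -0.0201  0.2389] world [ 0.639 -0.245  0.054]
```

```bash
python3 -m handwheel '0 0 0 0.008 -0.006 0.05 0;0 0 0 0.013 -0.011 0.1 0;0 0 0 0.014 -0.012 0.15 0;0 0 0 0.014 -0.012 0.19 0;0 0 0 0.014 -0.012 0.213 0;0 0 0 0.005 -0.012 0.222 0;0 0 0 -0.005 -0.012 0.232 0;0 0 0 -0.012 -0.012 0.239 0;0 0 0 -0.012 -0.012 0.239 0'
python3 - <<'E'
from h import *
import cv2
where()
f=grab_frame("scene")["color"][:,:,::-1][200:385,205:445]
cv2.imwrite("pics/cs1.png",cv2.resize(f,None,fx=3,fy=3,interpolation=2))
E
```

```text
clock: 2.2
eef_pos: [0.6397, -0.2516, 0.0518]
orientation: [0.92, 0.091, 0.379, -0.038]
wrist_force: [0.2, 0.1, 0.3]
grip_width: 0.003
gripper_force: 0.0
t 2.2 st [   9.6 -178.6   51.8] toolx [ 0.709 -0.003  0.705] F st [0.2 0.1 0.3] grip 0.0 q [-0.85  0.47  1.89  1.19  0.72 -0.39]
```

View pics/cs1.png

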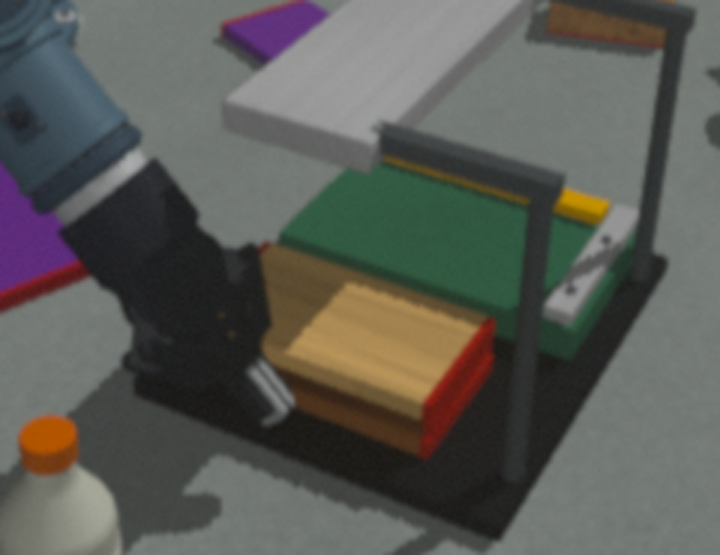

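The picture shows the finger tip at (278,405) beside the stack's -y side, near mid-length and clear of the lamp and bottle. I raise it 2.5 mm and creep to contact.

```bash
python3 -m handwheel '0 0 0 0.002 0 -0.002 0;0 0 0 0.002 0 -0.002 0;0 0 0 0.002 -0.006 -0.002 0;0 0 0 0.002 -0.012 -0.002 0;0 0 0 0.002 -0.017 -0.002 0;0 0 0 0.002 -0.02 -0.002 0;0 0 0 0.002 -0.023 -0.002 0;0 0 0 0.002 -0.026 -0.002 0;0 0 0 0.002 -0.028 -0.002 0'; python3 -c "
from h import *
where()"
```

```text
clock: 3.15
eef_pos: [0.635, -0.2241, 0.0563]
orientation: [0.92, 0.091, 0.38, -0.038]
wrist_force: [-0.5, 0.6, 0.6]
grip_width: -0.0
gripper_force: 0.0
t 3.15 st [  10.4 -150.6   56.3] toolx [ 0.708 -0.     0.706] F st [-0.4  0.7  0.6] grip -0.0 q [-0.82  0.43  1.94  1.21  0.69 -0.4 ]
```

```bash
python3 -m handwheel '0 0 0 -0.0015 0 0.0015 0;0 0 0 -0.0015 -0.002 0.0015 0;0 0 0 -0.0015 -0.004 0.0015 0;0 0 0 -0.0015 -0.006 0.0015 0;0 0 0 -0.0015 -0.008 0.0015 0;0 0 0 -0.0015 -0.010 0.0015 0'; python3 -c "
from h import *
where()"; python3 -m handwheel '0 0 0 0 -0.003 0 0;0 0 0 0 -0.006 0 0;0 0 0 0 -0.009 0 0;0 0 0 0 -0.012 0 0;0 0 0 0 -0.015 0 0'
python3 - <<'E'
from h import *
import cv2
where()
f=grab_frame("scene")["color"][:,:,::-1];cv2.imwrite("pics/s2.png",f)
f=f[225:385,235:445]
g=grab_frame("top")["color"][:,:,::-1];cv2.imwrite("pics/t2.png",g);g=g[120:280,250:440]
cv2.imwrite("pics/c2.png",np.hstack([cv2.resize(f,None,fx=2,fy=2,interpolation=2),cv2.resize(g,None,fx=2,fy=2,interpolation=2)]))
E
```

```text
clock: 3.75
eef_pos: [0.6331, -0.2147, 0.0544]
orientation: [0.92, 0.091, 0.38, -0.037]
wrist_force: [-0.4, -1.0, -0.0]
grip_width: 0.0
gripper_force: 0.3
t 3.75 st [  10.5 -141.1   54.4] toolx [ 0.708 -0.     0.706] F st [-0.6 -0.8 -0. ] grip 0.0 q [-0.8   0.42  1.96  1.23  0.68 -0.41]
clock: 4.25
eef_pos: [0.6301, -0.1997, 0.0543]
orientation: [0.92, 0.091, 0.38, -0.037]
wrist_force: [-0.9, -0.7, -0.4]
grip_width: -0.001
gripper_force: 0.4
t 4.25 st [  10.5 -125.7   54.3] toolx [ 0.708 -0.     0.706] F st [-1.1 -0.5 -0.4] grip -0.0 q [-0.79  0.41  1.98  1.25  0.67 -0.42]
```

View pics/c2.png

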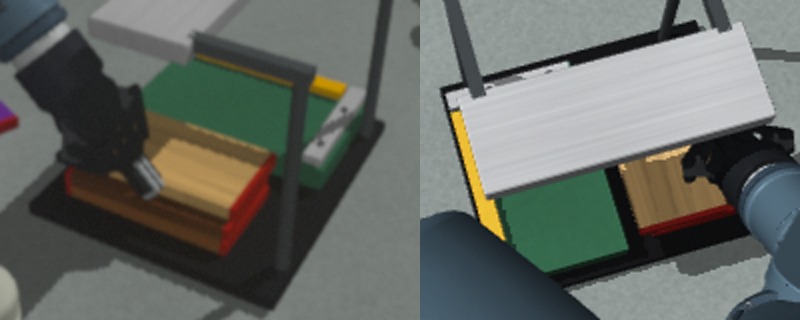

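The picture shows the pale blank has slid a few mm towards the bed, leaving the dark blank's ledge visible around (190,215). It looks parallel, and the force is about 1 N. I continue.

```bash
python3 -m handwheel '0 0 0 0 -0.003 0 0;0 0 0 0 -0.007 0 0;0 0 0 0 -0.011 0 0;0 0 0 0 -0.015 0 0;0 0 0 0 -0.019 0 0;0 0 0 0 -0.023 0 0;0 0 0 0 -0.027 0 0;0 0 0 0 -0.031 0 0;0 0 0 0 -0.035 0 0;0 0 0 0 -0.039 0 0;0 0 0 0 -0.042 0 0;0 0 0 0 -0.044 0 0'
python3 - <<'E'
from h import *
import cv2
where()
f=grab_frame("scene")["color"][:,:,::-1];cv2.imwrite("pics/s3.png",f)
f=f[225:385,235:445]
g=grab_frame("top")["color"][:,:,::-1];cv2.imwrite("pics/t3.png",g);g=g[120:280,250:440]
cv2.imwrite("pics/c3.png",np.hstack([cv2.resize(f,None,fx=2,fy=2,interpolation=2),cv2.resize(g,None,fx=2,fy=2,interpolation=2)]))
E
```

```text
clock: 5.55
eef_pos: [0.6215, -0.1565, 0.0543]
orientation: [0.92, 0.091, 0.38, -0.037]
wrist_force: [0.9, -2.1, 0.7]
grip_width: 0.001
gripper_force: 0.8
t 5.55 st [ 10.6 -81.7  54.3] toolx [ 0.708 -0.     0.706] F st [ 0.5 -2.2  0.7] grip 0.0 q [-0.73  0.37  2.05  1.31  0.62 -0.44]
```

View pics/c3.png

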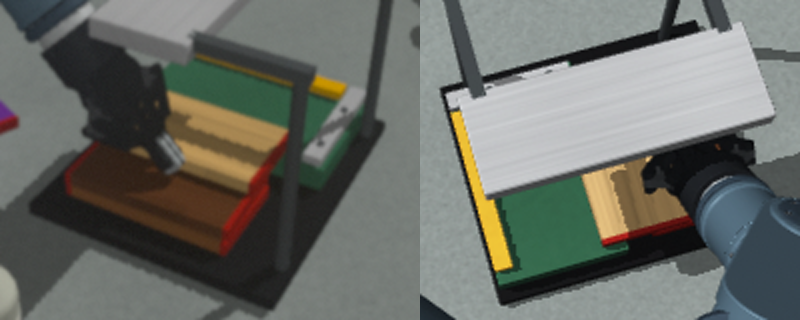

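The blank has moved parallel and now bridges onto the bed. Top-crop corner (604,243), leading edge up to (583,178); scene +x end (250,190)-(288,131). The lower blanks are unmoved. I check the yaw numerically.

```bash
python3 - <<'E'
from h import *
c=lambda n,u,v:((u/2+235,v/2+225) if n=="scene" else ((u-420)/2+250,v/2+120))
for n,u,v in [("scene",250,190),("scene",288,131),("top",604,242),("top",583,180),("top",690,217)]:print(n,st(ray(n,*c(n,u,v),.057)).round(1))
E
python3 -m handwheel '0 0 0 0 -0.004 0 0;0 0 0 0 -0.008 0 0;0 0 0 0 -0.012 0 0;0 0 0 0 -0.016 0 0;0 0 0 0 -0.02 0 0;0 0 0 0 -0.024 0 0;0 0 0 0 -0.028 0 0;0 0 0 0 -0.032 0 0;0 0 0 0 -0.036 0 0;0 0 0 0 -0.04 0 0;0 0 0 0 -0.043 0 0;0 0 0 0 -0.045 0 0'
python3 - <<'E'
from h import *
import cv2
where()
f=grab_frame("scene")["color"][:,:,::-1];cv2.imwrite("pics/s4.png",f)
f=f[225:385,235:445]
g=grab_frame("top")["color"][:,:,::-1];cv2.imwrite("pics/t4.png",g);g=g[120:280,250:440]
cv2.imwrite("pics/c4.png",np.hstack([cv2.resize(f,None,fx=2,fy=2,interpolation=2),cv2.resize(g,None,fx=2,fy=2,interpolation=2)]))
E
```

```text
scene [ 91.7 -81.9  57. ]
scene [87.1 25.2 57. ]
top [-90.7  29.2  57. ]
top [-16.7  30.5  57. ]
top [-90.6 -69.8  57. ]
clock: 6.85
eef_pos: [0.6123, -0.1119, 0.0538]
orientation: [0.92, 0.092, 0.38, -0.038]
wrist_force: [-0.8, -1.0, -0.6]
grip_width: 0.004
gripper_force: 0.4
t 6.85 st [ 10.3 -36.2  53.8] toolx [ 0.708 -0.     0.706] F st [-1.  -0.8 -0.6] grip 0.0 q [-0.66  0.32  2.12  1.38  0.58 -0.46]
```

View pics/c4.png

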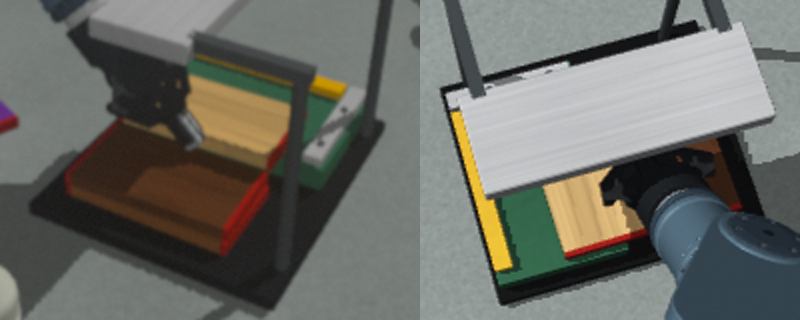

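The blank is on the bed and still square (top-crop corner (566,257)); the stack is undisturbed. Another 48 mm leaves a few mm to the stop.

```bash
python3 -m handwheel '0 0 0 0 -0.004 0 0;0 0 0 0 -0.009 0 0;0 0 0 0 -0.014 0 0;0 0 0 0 -0.019 0 0;0 0 0 0 -0.024 0 0;0 0 0 0 -0.029 0 0;0 0 0 0 -0.034 0 0;0 0 0 0 -0.038 0 0;0 0 0 0 -0.042 0 0;0 0 0 0 -0.045 0 0;0 0 0 0 -0.048 0 0;0 0 0 0 -0.05 0 0';  python3 - <<'E'
from h import *
where()
E
```

```text
clock: 8.15
eef_pos: [0.6028, -0.0633, 0.0542]
orientation: [0.92, 0.091, 0.38, -0.038]
wrist_force: [-0.1, -0.5, 0.8]
grip_width: -0.003
gripper_force: 0.4
t 8.15 st [10.6 13.3 54.2] toolx [ 0.708 -0.     0.706] F st [-0.2 -0.5  0.8] grip -0.0 q [-0.58  0.28  2.18  1.47  0.52 -0.49]
```

```bash
python3 -m handwheel '0 0 0 0 0.006 0 0;0 0 0 0 0.015 -0.005 0;0 0 0 0 0.015 -0.03 0;0 0 0 0 0.015 -0.07 0;0 0 0 0 0.015 -0.12 0;0 0 0 0 0.015 -0.16 0;0 0 0 0 0.015 -0.19 0;0 0 0 0 0.015 -0.2 0;0 0 0 0 0.015 -0.2 0'
python3 - <<'E'
from h import *
import cv2
where();row(-160,78,120,25);row(-125,78,49,25,frm=(w(-160,78,120),ori(25)))
E
```

```text
clock: 9.05
eef_pos: [0.4672, -0.1077, 0.1975]
orientation: [0.919, 0.091, 0.381, -0.035]
wrist_force: [0.5, -0.1, -0.9]
grip_width: 0.0
gripper_force: 0.0
t 9.05 st [-131.    -3.4  197.5] toolx [0.707 0.001 0.707] F st [ 0.5 -0.2 -0.9] grip 0.0 q [-0.97 -0.39  2.4   0.89  0.98 -0.06]
row [ 0.006 -0.349  0.   ] [-0.0752 -0.0816  0.0338] world [ 0.423 -0.034  0.12 ]
row [0. 0. 0.] [ 0.0017 -0.      0.0791] world [ 0.457 -0.027  0.049]
```

```bash
python3 -m handwheel '0 -0.1 0 -0.02 -0.03 0.01 0;0 -0.2 0 -0.05 -0.06 0.02 0;0 -0.3 0 -0.075 -0.08 0.034 0;0 -0.349 0 -0.075 -0.082 0.034 0;0 -0.349 0 -0.075 -0.082 0.034 0;0 -0.349 0 -0.075 -0.082 0.034 0'
python3 - <<'E'
from h import *
import cv2
where();row(-125,78,50,25)
f=grab_frame("scene")["color"][:,:,::-1];cv2.imwrite("pics/s5.png",f)
f=f[225:385,235:445]
g=grab_frame("top")["color"][:,:,::-1];cv2.imwrite("pics/t5.png",g);g=g[120:280,250:440]
cv2.imwrite("pics/c5.png",np.hstack([cv2.resize(f,None,fx=2,fy=2,interpolation=2),cv2.resize(g,None,fx=2,fy=2,interpolation=2)]))
E
```

```text
clock: 9.65
eef_pos: [0.423, -0.0308, 0.1184]
orientation: [0.972, 0.097, 0.215, -0.022]
wrist_force: [-1.1, 0.2, 0.2]
grip_width: 0.004
gripper_force: 0.0
t 9.65 st [-159.2   80.7  118.4] toolx [0.907 0.001 0.422] F st [-1.1  0.4  0.2] grip 0.0 q [-0.6  -0.32  2.39  0.43  0.81  0.51]
row [-0.001  0.001  0.001] [0.0021 0.0028 0.0764] world [ 0.457 -0.027  0.05 ]
```

View pics/c5.png

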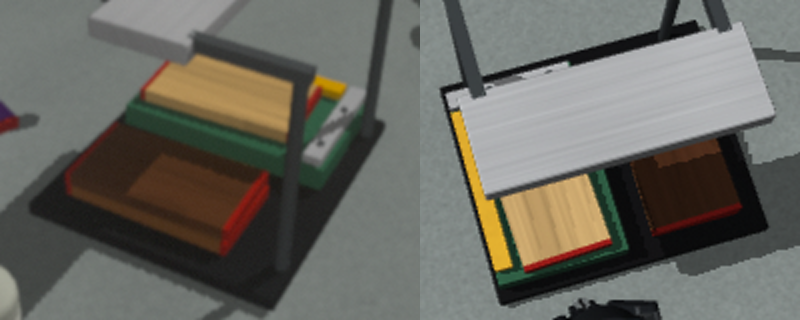

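The blank lies flat on the bed, nearly square to the stop, with its -x end at top-crop (525,268)-(611,243). The fence is still some 20 mm away and the stack is in place. Now I descend and push in +x.

```bash
python3 -m handwheel '0 0 0 0.001 0.002 0.03 0;0 0 0 0.002 0.003 0.06 0;0 0 0 0.002 0.003 0.074 0;0 0 0 0.002 0.003 0.076 0;0 0 0 0.002 0.003 0.076 0;0 0 0 0.002 0.003 0.076 0'
python3 - <<'E'
from h import *
where();row(-88,78,49.5,25)
E
```

```text
clock: 10.35
eef_pos: [0.4567, -0.0283, 0.0514]
orientation: [0.972, 0.096, 0.215, -0.021]
wrist_force: [0.1, 0.9, 0.6]
grip_width: -0.001
gripper_force: 0.0
t 10.35 st [-125.7   76.5   51.4] toolx [ 0.906 -0.001  0.423] F st [0.2 0.9 0.6] grip -0.0 q [-0.53 -0.03  2.35  0.55  0.56  0.41]
row [ 0.002  0.    -0.001] [ 0.0333 -0.0016  0.0177] world [ 0.493 -0.019  0.05 ]
```

```bash
python3 -m handwheel '0 0 0 0.002 0.002 0.004 0;0 0 0 0.005 0.002 0.005 0;0 0 0 0.008 0.002 0.006 0;0 0 0 0.011 0.002 0.008 0;0 0 0 0.014 0.002 0.009 0;0 0 0 0.017 0.002 0.011 0;0 0 0 0.02 0.002 0.012 0;0 0 0 0.023 0.002 0.013 0;0 0 0 0.026 0.002 0.015 0;0 0 0 0.029 0.002 0.016 0;0 0 0 0.031 0.002 0.017 0;0 0 0 0.033 0.002 0.018 0'
python3 - <<'E'
from h import *
where();row(-80,76,49,25)
E
```

```text
clock: 11.55
eef_pos: [0.4937, -0.0222, 0.0482]
orientation: [0.972, 0.097, 0.215, -0.021]
wrist_force: [-3.0, -0.9, 2.3]
grip_width: -0.001
gripper_force: 1.3
t 11.55 st [-88.2  75.2  48.2] toolx [ 0.907 -0.001  0.421] F st [-3.1 -0.3  2.3] grip -0.0 q [-0.46  0.06  2.26  0.53  0.53  0.49]
row [ 0.001  0.001 -0.001] [ 0.0078 -0.0008  0.0027] world [ 0.502 -0.02   0.049]
```

```bash
python3 -m handwheel '0 0 0 0.001 0 0.0003 0;0 0 0 0.002 0 0.0006 0;0 0 0 0.003 0 0.001 0;0 0 0 0.004 0 0.0013 0;0 0 0 0.004 0 0.0013 0'|grep -E 'eef|wrist'; python3 -m handwheel '0 0 0 0.001 0 0.0004 0;0 0 0 0.002 0 0.0008 0;0 0 0 0.002 0 0.0008 0'|grep -E 'eef|wrist';python3 -c "
from h import *
where()"
```

```text
eef_pos: [0.4978, -0.0214, 0.0488]
wrist_force: [0.3, -0.2, 0.8]
eef_pos: [0.5, -0.0211, 0.0489]
wrist_force: [-0.1, -0.7, -0.4]
t 12.35 st [-81.8  75.1  48.9] toolx [ 0.907 -0.001  0.422] F st [-0.2 -0.6 -0.4] grip 0.0 q [-0.45  0.07  2.24  0.53  0.53  0.5 ]
```

```bash
for i in 1; do python3 -m handwheel '0 0 0 0.001 0 0.0004 0;0 0 0 0.002 0 0.0008 0'|grep -E 'eef|wrist'; python3 -m handwheel '0 0 0 0.001 0 0.0004 0;0 0 0 0.001 0 0.0004 0'|grep -E 'eef|wrist'; python3 -m handwheel '0 0 0 0.001 0 0.0004 0;0 0 0 0.001 0 0.0004 0'|grep -E 'eef|wrist'; done;python3 -c "
from h import *
where()"
```

```text
eef_pos: [0.502, -0.0206, 0.049]
wrist_force: [-0.5, 0.2, 0.1]
eef_pos: [0.5026, -0.0202, 0.0488]
wrist_force: [-5.5, -1.2, 3.2]
eef_pos: [0.5029, -0.0199, 0.0486]
wrist_force: [-12.3, -2.2, 9.0]
t 12.95 st [-78.7  75.6  48.6] toolx [ 0.908 -0.     0.42 ] F st [-12.5   0.3   9. ] grip -0.0 q [-0.44  0.08  2.24  0.52  0.53  0.51]
```

Fence contact reached at 12.5 N, so the blank is seated in x. I back off and return to the -y side for the final seating push.

```bash
python3 -m handwheel '0 0 0 -0.009 0 -0.004 0;0 0 0 -0.027 0 -0.013 0;0 0 0 -0.035 0 -0.04 0;0 0 0 -0.035 0 -0.08 0;0 0 0 -0.035 0 -0.1 0;0 0 0 -0.035 0 -0.1 0'|grep -E 'eef|wrist'
python3 - <<'E'
from h import *
import cv2
where();row(-125,-8,197,45);row(20,-8,54,45,frm=(w(-125,-8,197),ori(45)))
f=grab_frame("scene")["color"][:,:,::-1];cv2.imwrite("pics/s6.png",f)
f=f[225:385,235:445]
g=grab_frame("top")["color"][:,:,::-1];cv2.imwrite("pics/t6.png",g);g=g[120:280,250:440]
cv2.imwrite("pics/c6.png",np.hstack([cv2.resize(f,None,fx=2,fy=2,interpolation=2),cv2.resize(g,None,fx=2,fy=2,interpolation=2)]))
E
```

```text
eef_pos: [0.4328, -0.0361, 0.128]
wrist_force: [0.4, 0.6, 0.3]
t 13.55 st [-150.6   73.7  128. ] toolx [0.905 0.    0.426] F st [0.5 0.5 0.3] grip 0.0 q [-0.6  -0.31  2.36  0.43  0.81  0.52]
row [0.006 0.345 0.001] [ 0.0526  0.082  -0.0511] world [ 0.474 -0.111  0.197]
row [0. 0. 0.] [ 0.0014 -0.      0.2036] world [ 0.616 -0.082  0.054]
```

View pics/c6.png

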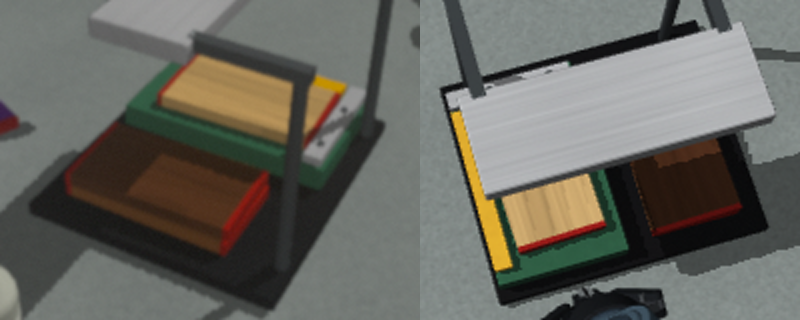

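The blank's red +x end meets the fence along (303,140)-(335,95). In the top crop a narrow gap of 2-3 px remains to the yellow stop, near (507,240).

```bash
python3 -m handwheel '0 0.1 0 0 0.02 -0.05 0;0 0.2 0 0.03 0.06 -0.052 0;0 0.3 0 0.05 0.082 -0.052 0;0 0.345 0 0.053 0.082 -0.052 0;0 0.345 0 0.053 0.082 -0.052 0;0 0.345 0 0.053 0.082 -0.052 0'|grep -E 'eef|wrist'
python3 - <<'E'
from h import *
where();row(20,-8,54,45)
E
```

```text
eef_pos: [0.4727, -0.1092, 0.1928]
wrist_force: [0.0, 1.2, 0.0]
t 14.25 st [-126.    -5.9  192.8] toolx [ 0.713 -0.003  0.701] F st [0.3 1.2 0. ] grip 0.0 q [-0.95 -0.35  2.38  0.9   0.96 -0.06]
row [-0.001  0.008 -0.003] [0.0067 0.0022 0.2013] world [ 0.616 -0.082  0.054]
```

```bash
python3 -m handwheel '0 0.008 0 0.003 0.002 0.04 0;0 0.008 0 0.007 0.002 0.09 0;0 0.008 0 0.007 0.002 0.14 0;0 0.008 0 0.008 0.002 0.175 0;0 0.008 0 0.008 0.002 0.193 0;0 0.008 0 0.008 0.002 0.2 0;0 0.008 0 0.007 0.002 0.201 0;0 0.008 0 0.007 0.002 0.201 0'|grep -E 'eef|wrist';python3 -m handwheel '0 0 0 0 -0.004 0 0;0 0 0 0 -0.008 0 0;0 0 0 0 -0.012 0 0;0 0 0 0 -0.016 0 0;0 0 0 0 -0.019 0 0;0 0 0 0 -0.021 0 0;0 0 0 0 -0.022 0 0;0 0 0 0 -0.022 0 0'|grep -E 'eef|wrist'
python3 - <<'E'
from h import *
where()
E
```

```text
eef_pos: [0.6169, -0.0828, 0.0567]
wrist_force: [0.2, 0.3, 0.4]
eef_pos: [0.6129, -0.0614, 0.0565]
wrist_force: [-0.3, 0.8, -0.2]
t 15.85 st [20.9 13.2 56.5] toolx [ 0.705 -0.     0.709] F st [-0.1  0.9 -0.2] grip 0.0 q [-0.56  0.29  2.16  1.47  0.51 -0.47]
```

```bash
python3 -m handwheel '0 0 0 -0.0025 0.001 0.0025 0;0 0 0 -0.0025 0 0.0025 0;0 0 0 -0.0025 -0.001 0.0025 0;0 0 0 -0.0025 -0.002 0.0025 0;0 0 0 -0.0025 -0.003 0.0025 0;0 0 0 -0.0025 -0.003 0.0025 0'|grep -E 'eef|wrist';python3 -m handwheel '0 0 0 0 -0.001 0 0;0 0 0 0 -0.002 0 0'|grep -E 'eef|wrist';python3 -m handwheel '0 0 0 0 -0.001 0 0;0 0 0 0 -0.001 0 0'|grep -E 'eef|wrist'
python3 - <<'E'
from h import *
where()
E
```

```text
eef_pos: [0.6122, -0.0584, 0.053]
wrist_force: [-0.2, -0.1, -0.4]
eef_pos: [0.6119, -0.0566, 0.0531]
wrist_force: [0.1, -1.3, 0.6]
eef_pos: [0.6117, -0.0556, 0.053]
wrist_force: [-0.5, -1.1, 0.8]
t 16.85 st [20.9 19.1 53. ] toolx [ 0.705 -0.     0.709] F st [-0.7 -1.   0.8] grip 0.0 q [-0.55  0.3   2.17  1.49  0.5  -0.49]
```

```bash
python3 -m handwheel '0 0 0 0 -0.001 0 0;0 0 0 0 -0.001 0 0'|grep -E 'eef|wrist';python3 -m handwheel '0 0 0 0 -0.001 0 0;0 0 0 0 -0.001 0 0'|grep -E 'eef|wrist';python3 -m handwheel '0 0 0 0 -0.001 0 0;0 0 0 0 -0.001 0 0'|grep -E 'eef|wrist'
python3 - <<'E'
from h import *
where()
E
```

```text
eef_pos: [0.6115, -0.0548, 0.0531]
wrist_force: [-0.6, -1.0, -0.3]
eef_pos: [0.6113, -0.054, 0.0531]
wrist_force: [0.0, -2.7, 0.2]
eef_pos: [0.6114, -0.0536, 0.0532]
wrist_force: [-0.3, -4.3, -0.0]
t 17.45 st [21.  21.1 53.2] toolx [ 0.705 -0.001  0.709] F st [-1.1 -4.2 -0. ] grip 0.0 q [-0.54  0.3   2.17  1.5   0.5  -0.49]
```

```bash
python3 -m handwheel '0 0 0 0 -0.001 0 0;0 0 0 0 -0.001 0 0'|grep -E 'eef|wrist';python3 -m handwheel '0 0 0 0 -0.001 0 0;0 0 0 0 -0.001 0 0'|grep -E 'eef|wrist'
python3 - <<'E'
from h import *
where()
E
```

```text
eef_pos: [0.6114, -0.0533, 0.0534]
wrist_force: [0.4, -7.4, 0.1]
eef_pos: [0.6114, -0.0531, 0.0535]
wrist_force: [0.1, -8.6, -1.1]
t 17.85 st [21.1 21.7 53.5] toolx [ 0.705 -0.001  0.709] F st [-1.5 -8.4 -1.1] grip -0.0 q [-0.54  0.29  2.17  1.51  0.49 -0.49]
```

```bash
python3 -m handwheel '0 0 0 0 -0.001 0 0;0 0 0 0 -0.001 0 0'|grep -E 'wrist';python3 -m handwheel '0 0 0 0 0.006 0 0;0 0 0 0 0.016 -0.005 0;0 0 0 0 0.018 -0.03 0;0 0 0 0 0.018 -0.07 0;0 0 0 0 0.018 -0.12 0;0 0 0 0 0.018 -0.16 0;0 0 0 0 0.018 -0.19 0;0 0 0 0 0.018 -0.2 0;0 0 0 0 0.018 -0.2 0'|grep -E 'eef|wrist'
python3 - <<'E'
from h import *
import cv2
where();row(-155,80,123,25)
f=grab_frame("scene")["color"][:,:,::-1];cv2.imwrite("pics/s7.png",f)
f=f[235:325,285:425]
g=grab_frame("top")["color"][:,:,::-1];cv2.imwrite("pics/t7.png",g);g=g[170:260,260:350]
cv2.imwrite("pics/c7.png",np.hstack([cv2.resize(f,None,fx=3.4,fy=3.4,interpolation=2),cv2.resize(g,None,fx=3.4,fy=3.4,interpolation=2)]))
E
```

```text
wrist_force: [-0.2, -10.8, 0.6]
eef_pos: [0.4749, -0.0958, 0.1955]
wrist_force: [0.9, 0.1, 0.4]
t 18.95 st [-121.2    6.8  195.5] toolx [0.704 0.001 0.71 ] F st [ 0.9 -0.1  0.4] grip -0.0 q [-0.92 -0.38  2.4   0.91  0.95 -0.04]
row [ 0.004 -0.353  0.001] [-0.0752 -0.0734  0.0267] world [ 0.427 -0.031  0.123]
```

View pics/c7.png

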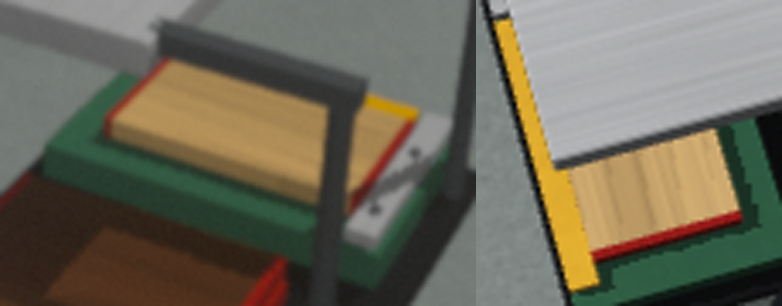

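The blank now lies flush with the yellow stop, with no gap at (580,200), and its red end lies along the fence at (380,160). I give one light confirming push in +x.

```bash
python3 -m handwheel '0 -0.1 0 -0.02 -0.03 0.01 0;0 -0.2 0 -0.05 -0.06 0.02 0;0 -0.3 0 -0.075 -0.074 0.027 0;0 -0.353 0 -0.075 -0.074 0.027 0;0 -0.353 0 -0.075 -0.074 0.027 0;0 -0.353 0 -0.075 -0.074 0.027 0'|grep -E 'eef|wrist'
python3 - <<'E'
from h import *
where();row(-110,80,48.5,25);row(-85,80,48.5,25,frm=(w(-110,80,48.5),ori(25)))
E
```

```text
eef_pos: [0.4275, -0.0283, 0.1211]
wrist_force: [0.0, -0.8, 0.1]
t 19.65 st [-154.3   82.3  121.1] toolx [0.907 0.001 0.422] F st [-0.1 -0.8  0.1] grip -0.0 q [-0.59 -0.31  2.38  0.43  0.81  0.53]
row [-0.002  0.001  0.001] [0.0095 0.0024 0.0845] world [ 0.471 -0.022  0.048]
row [0. 0. 0.] [ 0.0227 -0.      0.0106] world [ 0.496 -0.017  0.048]
```

```bash
python3 -m handwheel '0 0 0 0.003 0.002 0.03 0;0 0 0 0.008 0.002 0.065 0;0 0 0 0.009 0.002 0.08 0;0 0 0 0.009 0.002 0.084 0;0 0 0 0.009 0.002 0.085 0;0 0 0 0.014 0.002 0.0875 0;0 0 0 0.019 0.002 0.09 0;0 0 0 0.024 0.002 0.092 0;0 0 0 0.028 0.002 0.094 0;0 0 0 0.031 0.002 0.0955 0;0 0 0 0.032 0.002 0.096 0;0 0 0 0.032 0.002 0.096 0'|grep -E 'eef|wrist'
python3 - <<'E'
from h import *
where()
E
```

```text
eef_pos: [0.496, -0.0176, 0.0482]
wrist_force: [-0.2, -0.7, -0.1]
t 20.85 st [-85.   79.3  48.2] toolx [ 0.907 -0.     0.421] F st [-0.3 -0.6 -0.1] grip 0.0 q [-0.45  0.07  2.25  0.53  0.53  0.51]
```

```bash
python3 -m handwheel '0 0 0 0.002 0 0.0009 0;0 0 0 0.0035 0 0.0016 0;0 0 0 0.0045 0 0.002 0;0 0 0 0.0045 0 0.002 0'|grep -E 'eef|wrist'; python3 -m handwheel '0 0 0 0.001 0 0.0004 0;0 0 0 0.001 0 0.0004 0'|grep -E 'eef|wrist'; python3 -m handwheel '0 0 0 0.001 0 0.0004 0;0 0 0 0.001 0 0.0004 0'|grep -E 'eef|wrist';python3 -m handwheel '0 0 0 0.001 0 0.0004 0;0 0 0 0.001 0 0.0004 0'|grep -E 'eef|wrist'
python3 - <<'E'
from h import *
where()
E
```

```text
eef_pos: [0.5009, -0.0168, 0.0484]
wrist_force: [0.8, 0.9, -0.6]
eef_pos: [0.5019, -0.0166, 0.0484]
wrist_force: [0.5, 0.4, -0.3]
eef_pos: [0.5028, -0.0163, 0.0484]
wrist_force: [-0.7, -0.1, -0.2]
eef_pos: [0.5032, -0.0161, 0.0482]
wrist_force: [-7.2, -3.8, 4.6]
t 21.85 st [-77.6  79.3  48.2] toolx [ 0.907 -0.     0.42 ] F st [-7.8 -2.3  4.6] grip 0.0 q [-0.43  0.08  2.24  0.52  0.52  0.53]
```

```bash
python3 -m handwheel '0 0 0 0.0007 0 0.0003 0;0 0 0 0.0007 0 0.0003 0'|grep -E 'eef|wrist';  python3 -m handwheel '0 0 0 -0.009 0 -0.004 0;0 0 0 -0.027 0 -0.013 0;0 0 0 -0.035 0 -0.04 0;0 0 0 -0.045 0 -0.09 0;0 0 0 -0.06 0 -0.12 0;0 0 0 -0.06 0 -0.14 0;0 0 0 -0.06 0 -0.14 0;0 0 0 -0.06 0 -0.14 0'|grep -E 'eef|wrist'
python3 - <<'E'
from h import *
import cv2
where()
f=grab_frame("scene")["color"][:,:,::-1];f=f[225:385,235:445]
g=grab_frame("top")["color"][:,:,::-1];g=g[120:280,250:440]
cv2.imwrite("pics/c8.png",np.hstack([cv2.resize(f,None,fx=2,fy=2,interpolation=2),cv2.resize(g,None,fx=2,fy=2,interpolation=2)]))
E
```

```text
eef_pos: [0.5034, -0.0161, 0.048]
wrist_force: [-13.0, -4.2, 10.8]
eef_pos: [0.3938, -0.0386, 0.1505]
wrist_force: [0.6, 0.7, -0.0]
t 22.85 st [-189.3   78.8  150.5] toolx [ 0.906 -0.001  0.423] F st [ 0.7  0.5 -0. ] grip -0.0 q [-0.69 -0.5   2.43  0.41  0.97  0.49]
```

View pics/c8.png

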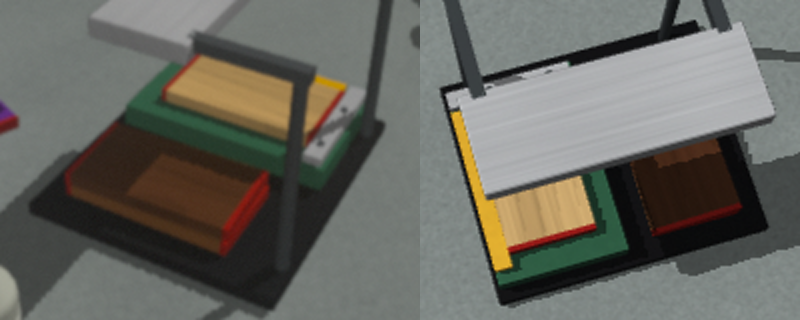

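The blank is flush with both the stop (500,240) and the fence (330,120). The stack is undisturbed and the gripper is clear, so I hand it in.

```bash
python3 -c "
from cell import *
print(hand_in())"
```

```text
the job is handed in; nothing more can be done
None
```

The pale top blank was slid onto the sanding bed and pushed home against the end stop (about 11 N) and the back fence (about 13 N along the bed). In the last picture it looks flush with both, the two lower blanks look unmoved, and the gripper is clear; the job is handed in and no verdict came back.

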